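# Clamp the specimen frame of a slide warmer and set its thermostat

## Robot

A 7-joint arm with a two-finger parallel gripper is mounted at the origin on the work surface. World frame = base frame: x ahead of the robot, y to its left, z up, the work surface at z = 0. Lengths are in m, angles in rad, forces in N, time in s.
With the tool pointing down it reaches from about 0.4 to 0.85 m from the base axis. Payload 10.4 kg.
Tool frame: the origin (TCP) lies between the finger pads, 19 mm behind the fingertips; this is the grasp point; z points along the fingers, y is the line along which they close (so a half turn about z gives the same grasp; the last joint's range is limited). The gripper opens to 87 mm and grips with 3 to 60 N. Pads are 19 mm wide; open, the fingers measure 117 mm over their backs; the gripper's body (75 mm by 190 mm) begins 51 mm behind the grasp point.
Start: joints at [-1.179, 0.332, -0.065, 1.46, 0.022, 1.35, -0.088], TCP at [0.252, 0.572, 0.241] pointing down, gripper open.
Joint ranges: [-2.6, 2.6], [-0.5, 2.12], [-1.47, 1.34], [0.16, 2.42], [-1.27, 4.41], [0.06, 2.06], [-2.6, 2.6]. Speed limits (rad/s): [2.22, 2.22, 2.79, 2.79, 3.14, 3.14, 3.14].

## Interface

Orientations are given as [roll, pitch, yaw] about the fixed x, y, z axes, in that order (R = Rz(yaw) Ry(pitch) Rx(roll)).
In Python, from workcell import env, vision, sign_off, models gives the robot as it stands. The module is installed in compiled form; this text tells all that it offers.
- The arm moves only by the tool step_arm, never from a script. Its argument "steps" is a list of rows, each a list of 5 numbers: the shift along the tool's x, y, z in m, then the turn about the tool's z in rad, then the closure, from 0 (fully open) to 1 (shut). A call has exactly 10 rows; each row shifts and turns the commanded pose from where the row before left it, along the tool's axes as they then stand; what a row does not reach is not made up. A row lasts 1/8 s, in which the tool goes at most 62.5 mm and 10.7 degrees, less where a joint would pass 70% of its speed; a pose out of reach is approached as far as the arm can. A call is refused whole if a number of a shift passes 0.0625 or a number of a turn 0.188, either way. A call with a gripper value outside its range is refused whole. The fingers move at their own pace and stop on an object; the grip force is fixed at half the most. Time passes only in rows, so rows that do not move let the fingers close, or fill a call up. It gives the time, the measured TCP pose, the force, the opening and the grip force at its end, in the units of the state.
- env.read_state(): the state, without advancing time (a new reading comes with each control period).
- vision.snapshot(name): name is "scene" or "top" or "wrist"; returns a dict with "image" (420x560x3 uint8, red, green, blue), "z_map" (420x560 float32, m along the optical axis (not along the pixel's ray), 0 where there is no reading), "camera_matrix" (3x3 intrinsics, pixels), "extrinsics" (4x4, takes a point from world to camera coordinates); the wrist camera has in their place "hand_eye" (4x4, takes a point from camera to tool coordinates, whose origin is the TCP and whose axes are the flange's). Camera axes: x right, y up, looking along -z (the intrinsics and any distortion apply to the point x, -y, -z); pixel columns grow to the right and rows downward; lengths in m; the calibration is good to about 2 mm. The wrist camera is an equidistant fisheye: a pixel r from the principal point sees the ray r / f radians off the axis. A picture is of the moment at which its call begins: read the wrist's pose just before it.
- sign_off(): hands the job in; it is judged then, once.
Trained networks look in a picture, given as the dict that the camera call returned (one of the last four; its "shot" number tells which), for a name from the list of things; names that differ only in an ending like _2 or _b are one class to them, and where a whole thing is asked for, a point or a joint stands for the part that bears it (a point fixed in the world has none). Each returns a list of dicts, best first, with "p" (0 to 1); they miss things now and then, are a little off and sometimes report something else, mostly with a low value. They report only what shows in the picture. A call takes as long as a camera call.
- models.spot_in(thing, picture): "location" ([column, row] in pixels, amid what is visible of it).
- models.outline_of(thing, picture): "pixels" (420x560 bool, what is visible of it) and "location" ([column, row] in pixels, amid what is visible of it).
- models.landmark_of(thing, picture): "location" ([column, row] in pixels: a listed point, or the origin of a listed thing).
The state is a dict: "clock": time; "q": joint angles; "qvel": joint speeds; "effort": joint torques, N m; "eef_pos": TCP position; "ee_rot": TCP orientation; "force": force on the tool from outside, world axes, zero at the start; "moment": the same for the moment, N m; "gripper_width": finger opening in m; "grasp_force": force on a finger pad.
Only numpy, scipy, OpenCV 4.12 (cv2) and the standard library are available. Lean on these libraries where they do the work, as an engineer would, in place of code of your own. Each camera call takes 0.05 s, during which the arm holds its last target. There are 200 camera calls.

## Task

Start the slide warmer: swing its open clamp frame fully shut on the sloping deck, then pull the spring-loaded turnbutton out, swing it round so that it points straight at the frame, and let it down on top of the frame's lip so that its spring clamps the frame. Then turn the thermostat dial until its pointer stands at the one long mark of its scale, let go of everything, and leave the other things on the bench where they are.

Things in the scene. Friction and masses are not known exactly. Their poses are not given: they have to be found in the camera images.
- deck: Warmer's fixed white deck, 240 (x) x 300 (y) x 45 mm, tilted 30 deg to the robot's side. Origin: centre of its top face; x runs up the slope, y left (looking up the slope), z out of the face. Frame, turnbutton and dial stand on it; 'deck' places in mm are in this frame. A tool used on them points along deck -z, tilted 30 deg. Nothing else stands on it.
- frame (a joint): Angle of the hinged clamp frame: 0 = shut on the deck (a firm stop), grows to 1.2 as its lower edge rises. Stiff hinge (about 0.4 N m): it stays where it is left; pushed shut on the upper face of its lip it takes 3 to 5 N.
- frame_hinge (a point): Middle of the frame's hinge line, which runs along deck y (deck x +100, y +60, z +4). The frame is a plain aluminium rectangle with a window, 120 mm wide, 7 mm thick, 140 mm from hinge line to free lower edge; shut, its upper face is 8 mm above the deck. z out of the frame's upper face, x from the lip to the hinge.
- frame_lip (a point): Middle of the upper face of the frame's lower bar (the lip, 24 x 120 mm), 128 mm from the hinge line, 12 mm in from the free edge. Moves with the frame; z out of its upper face, x towards the hinge.
- button (a joint): Turn of the turnbutton about its axis (along deck z at deck x -62, y +60: 22 mm below the lower edge of the shut frame). 0 = blade points straight up the slope, across the lip; positive = blade swung left (deck +y), counter-clockwise seen from above; stops at -0.4 and 2.0. About 0.05 N m of friction: stays where left.
- lift (a joint): How far the turnbutton is pulled out along its axis: 0 = down, 0.014 m = fully out. A spring pulls it down: 4.8 N at 0, 0.4 N more per mm. Down, the blade's side meets the edge of the shut frame; out by more than 4 mm (6 to 12 is comfortable) it can swing over the lip. Resting on the lip it reads about 0.004.
- button_grip (a point): TCP place for gripping the steel turnbutton's fin: on its axis, 34 mm above the deck when down; moves and turns with it, x along the blade, z out of the deck. The fin is upright, centred on the axis, 32 mm along the blade, 10 mm thick, from 12 to 40 mm above the deck when down.
- blade_tip (a point): Underside of the turnbutton's blade at its pointing end, 36 mm from the axis, 4 mm above the deck when down. The blade is flat, 12 mm wide, 8 mm thick, and reaches 14 mm to the other side of the axis.
- dial (a joint): Angle of the thermostat dial, clockwise seen from above positive. Stops at 0 (7 o'clock) and 5.236; 2.618 = pointer straight up the slope (12 o'clock). Short ticks every 0.524 from 0; the one long mark (17 mm) is at 3.665 (2 o'clock, up the slope and right). About 0.05 N m of friction: stays where left.
- dial_grip (a point): TCP place for gripping the black dial: on its axis (deck x -25, y -85), 34 mm above the deck; x along the bar to the pointer end, z out of the deck. Disc 48 mm across, 11 mm high, with an upright bar through its centre: 42 mm long, 11 mm thick, 11 to 39 mm above the deck. A white line on the bar marks the pointer end.
- dish: a clear shallow round dish, 90 mm across, 16 mm tall: a bystander on the bench; origin under its centre.
- vial: a small amber jar, 28 mm across, 50 mm tall: a bystander on the bench; origin under its centre.
- slidebox: a grey closed slide box, 90 x 120 x 34 mm: a bystander on the bench; origin under its centre.
- flask: a white capped bottle, 60 mm across, 100 mm tall: a bystander on the bench; origin under its centre.
- driver: a screwdriver 170 mm long, lying: a bystander on the bench; origin under its centre.
- stage: a small steel and aluminium positioner, 60 x 60 x 50 mm, with a spindle: a bystander on the bench; origin under its centre.

How it is judged:
On the way, in this order (a step that is already met when the one before it is completed fails the run):
1. the clamp frame is shut flat on the deck (joint below 0.03 rad) (value of joint frame below 0.03 rad), for 0.2 s.
2. with the frame shut, the turnbutton points at the frame (within 0.25 rad) and stands out at least 2.5 mm, on the frame's lip (value of joint frame below 0.03 rad and value of joint lift above 0.0025 m and value of joint button between -0.25 and 0.25 rad), for 0.2 s.
3. the dial's pointer is at the long mark, within 0.12 rad (7 degrees), the frame still clamped (all of step 2 and value of joint dial between 3.545 and 3.785 rad), for 0.2 s.
At the end, for the whole second after the job is handed in: The frame is shut (below 0.03 rad); the turnbutton rests on its lip, pointing at the frame within 0.25 rad and standing 2.5 to 6.5 mm out; the dial's pointer is at the long mark within 0.12 rad; all at rest (all of step 3 and value of joint lift below 0.0065 m and velocity of joint dial between -0.05 and 0.05 rad/s and velocity of joint button between -0.05 and 0.05 rad/s and velocity of joint frame between -0.05 and 0.05 rad/s); the robot touches nothing.
It fails at once if one of the six bystanders is pushed more than 30 mm from its place (distance of any of dish, vial, slidebox, flask, driver, stage from where it was at the start of the episode above 0.03 m).
It fails at once if one of the bystanders (other than the lying screwdriver) is tipped over (angle between any of dish, vial, slidebox, flask, stage's own z axis and vertical above 0.5 rad).
It also fails if it takes over 72 s, if anything falls off the work surface, if the arm or the gripper's body presses on something with over 40 N, if the wrist force passes 120 N, or if a joint passes its speed limit or range.

## Working session

There is one attempt and no reset: what is moved stays moved. The work goes in short steps, Python scripts to look and compute and a tool call to move; the robot and the scene stay as the last step left them, time stands still between calls to the robot, and variables do not carry over. Pictures are saved under pics/ and viewed, at most 12 in all, crops included, and the job is handed in when it is done.

Besides the shell and the picture viewer there is one more tool, called after "Emit:" by a JSON object that holds its "name" and its "arguments", one argument or row to a line. step_arm: Moves the arm, as the interface text tells. Its arguments: {"type":"object","properties":{"steps":{"type":"array","items":{"type":"array","items":{"type":"number"}}}},"required":["steps"]}

```bash
mkdir -p pics
cat > h.py <<'E'
import numpy as np, cv2
from scipy.spatial.transform import Rotation as R
from workcell import env, vision, sign_off, models
def save(s,n): cv2.imwrite(f'pics/{n}.png',s['image'][:,:,::-1])
def px2w(s,uv,win=1):
    """pixel + depth -> world (fixed cameras)"""
    u,v=uv; K=s['camera_matrix']; r,c=int(round(v)),int(round(u))
    z=s['z_map'][max(r-win,0):r+win+1,max(c-win,0):c+win+1]; z=z[z>0]
    if not len(z): return None
    z=np.median(z); p=np.array([(u-K[0,2])/K[0,0]*z,-(v-K[1,2])/K[1,1]*z,-z,1])
    return (np.linalg.inv(s['extrinsics'])@p)[:3]
def cloud(s,mask):
    K=s['camera_matrix']; v,u=np.nonzero(mask&(s['z_map']>0)); z=s['z_map'][v,u]
    p=np.stack([(u-K[0,2])/K[0,0]*z,-(v-K[1,2])/K[1,1]*z,-z,np.ones_like(z)])
    return (np.linalg.inv(s['extrinsics'])@p)[:3].T
E
python3 - <<'E'
from h import *
np.set_printoptions(precision=4,suppress=True)
st=env.read_state(); print(st)
S={n:vision.snapshot(n) for n in('scene','top')}
cv2.imwrite('pics/a.png',np.vstack([S['scene']['image'],S['top']['image']])[:,:,::-1][:, :][::1])
im=np.hstack([S['scene']['image'],S['top']['image']])[:,:,::-1]
cv2.imwrite('pics/scene1.png',S['scene']['image'][:,:,::-1]);cv2.imwrite('pics/top1.png',S['top']['image'][:,:,::-1])
for n,s in S.items():
  for t in ['deck','frame_hinge','frame_lip','button_grip','blade_tip','dial_grip','dish','vial','slidebox','flask','driver','stage']:
    for d in models.landmark_of(t,s)[:2]: print(n,t,np.round(d['p'],2),np.round(d['location'],1),px2w(s,d['location']))
E
```

```text
{'clock': 0.0, 'q': array([-1.1786,  0.3328, -0.0647,  1.461 ,  0.0216,  1.3499, -0.0885]), 'qvel': array([ 0.0004, -0.0009,  0.0024,  0.0009,  0.0005,  0.0018,  0.0002]), 'effort': array([ -0.001 , -62.3255,   0.024 , -38.99  ,  -0.0615,   0.0397,
         0.0002]), 'eef_pos': array([0.2517, 0.5717, 0.2405]), 'ee_rot': array([-3.1402,  0.0001,  2.7268]), 'force': array([-0.2974, -0.197 , -0.3417]), 'moment': array([-0.0422, -0.0344,  0.0038]), 'grasp_force': 0.0, 'gripper_width': 0.08690264355201771}
scene deck 0.86 [303. 213.] [0.6156 0.0532 0.1028]
scene deck 0.38 [296.2 196.3] [0.543  0.1506 0.0739]
scene frame_hinge 0.78 [347.1 188.1] [0.6877 0.1119 0.1592]
scene frame_lip 0.71 [292.4 171.5] [0.5663 0.0877 0.1747]
scene button_grip 0.56 [278.1 198.5] [0.5383 0.0751 0.1035]
scene blade_tip 0.64 [295.  200.8] [0.557  0.1206 0.0808]
scene dial_grip 0.73 [277.9 198. ] [0.5376 0.0753 0.1044]
scene dial_grip 0.55 [268.  227.4] [ 0.597  -0.0568  0.1206]
scene dish 0.58 [233.2 219. ] [0.4089 0.0727 0.0035]
scene vial 0.85 [223.8 270.6] [ 0.5226 -0.1118  0.0155]
scene slidebox 0.81 [290.
[... 269 characters left out ...]
.93 [246.6 184.2] [0.685  0.1162 0.1582]
top frame_lip 0.84 [254.3 235.6] [0.5624 0.093  0.1758]
top button_grip 0.45 [260.6 250.6] [0.5341 0.0801 0.1054]
top blade_tip 0.52 [244.  243.7] [0.5437 0.116  0.1709]
top dial_grip 0.52 [363.6 194.9] [ 0.685  -0.1742  0.0704]
top dish 0.82 [259.8 302. ] [0.4091 0.0815 0.0036]
top dish 0.5 [330.2 264.7] [ 0.508  -0.0944  0.0478]
top vial 0.67 [329.8 263.6] [ 0.5106 -0.0933  0.0492]
top slidebox 0.71 [194.5 278.5] [0.4641 0.2483 0.0329]
top flask 0.86 [359.1 193.2] [ 0.6915 -0.1648  0.0585]
top flask 0.55 [330.3 264.4] [ 0.5087 -0.0946  0.0489]
top driver 0.96 [377.9 246.3] [ 0.5611 -0.2219  0.0139]
top stage 0.66 [194.4 223.5] [0.6029 0.2531 0.049 ]
```

View pics/scene1.png

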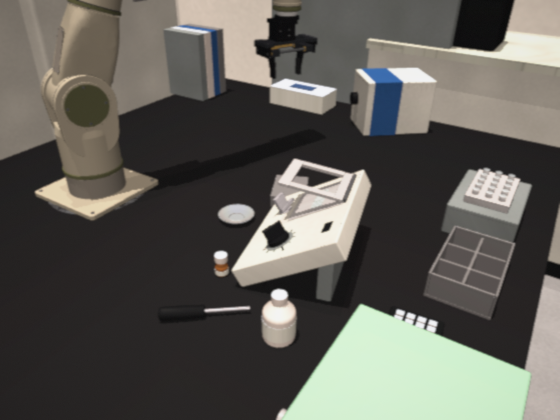

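View pics/top1.png

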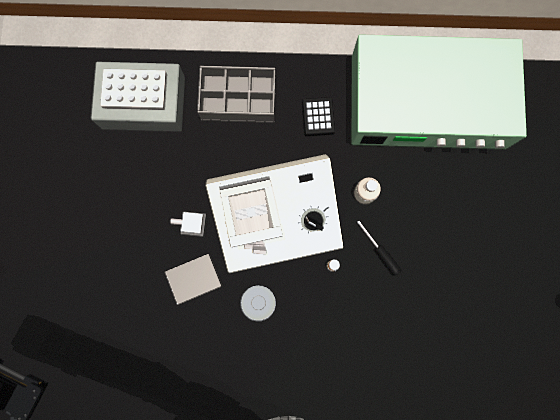

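Run:
```python
from h import *
np.set_printoptions(precision=4,suppress=True)
S={n:vision.snapshot(n) for n in('scene','top')}
for n,s in S.items():
  d=models.outline_of('deck',s)
  if not d: continue
  P=cloud(s,d[0]['pixels']); print(n,d[0]['p'],len(P))
  # RANSAC plane near 30deg
  rng=np.random.default_rng(0);best=(0,)
  for _ in range(500):
    a,b,c=P[rng.choice(len(P),3,False)]; m=np.cross(b-a,c-a); l=np.linalg.norm(m)
    if l<1e-6: continue
    m/=l; m*=np.sign(m[2]); 
    if abs(np.degrees(np.arccos(m[2]))-30)>8: continue
    k=abs((P-a)@m)<.003
    if k.sum()>best[0]: best=(k.sum(),k)
  Q=P[best[1]]; c=Q.mean(0); m=np.linalg.svd(Q-c)[2][2]; m*=np.sign(m[2])
  print('n',m,'tilt',np.degrees(np.arccos(m[2])),'c',c,len(Q), 'offset',m@c)
  yaw=np.arctan2(-m[1],-m[0]); print('yaw',yaw)
  Ax=np.array([np.cos(yaw)*np.cos(np.pi/6),np.sin(yaw)*np.cos(np.pi/6),.5]);Ay=np.array([-np.sin(yaw),np.cos(yaw),0])
  q=np.c_[Q@Ax,Q@Ay].astype(np.float32); r=cv2.minAreaRect(q); print(r)
  cc=r[0]; print('centre',Ax*cc[0]+Ay*cc[1]+m*(m@c))
  np.save(n+'Q',Q)
```

```text
scene 0.95 9666
n [-0.4854 -0.1255  0.8652] tilt 30.089869821235308 c [0.6389 0.0049 0.1087] 4761 offset -0.21672276825494086
yaw 0.25306400841709464
((0.5797216296195984, -0.1165378987789154), (0.30089786648750305, 0.24083325266838074), 89.47188568115234)
centre [0.6204 0.0401 0.1023]
top 0.81 11465
n [-0.4842 -0.1199  0.8667] tilt 29.920150469151896 c [0.6229 0.0323 0.1045] 7180 offset -0.21483750470797086
yaw 0.24284689245296415
((0.5796623826026917, -0.10697014629840851), (0.29818299412727356, 0.24200914800167084), 89.6409683227539)
centre [0.617  0.0427 0.1036]
```

The scene picture shows the white deck around (303,213), its frame open at (315,185), the turnbutton near (280,192) and the dial at (277,235). In the top picture the dial is at (314,220), the turnbutton at (257,248) and the frame at (250,212). Next I move the wrist camera over the deck.

Emit:
{"name": "step_arm", "arguments": {
  "steps": [
    [0,0,-0.02,-0.164,0],
    [0,0,-0.02,-0.164,0],
    [0,0,-0.02,-0.164,0],
    [0,0,-0.02,-0.164,0],
    [-0.016,-0.05,0,0,0.5],
    [-0.016,-0.05,0,0,1],
    [-0.016,-0.05,0,0,1],
    [-0.016,-0.05,0,0,1],
    [-0.016,-0.05,0,0,1],
    [-0.016,-0.05,0,0,1]
  ]
}}

```text
clock: 2.75
eef_pos: [0.4174, 0.302, 0.3215]
ee_rot: [3.141, 0.001, -2.9]
force: [1.0, -0.3, -0.5]
gripper_width: 0.035
grasp_force: 0.0
```

Emit:
{"name": "step_arm", "arguments": {
  "steps": [
    [-0.016,-0.05,0,0,1],
    [-0.016,-0.05,0,0,1],
    [-0.016,-0.05,0,0,1],
    [-0.016,-0.05,0,0,1],
    [0,-0.035,0,0,1],
    [0,0,0,0,1],
    [0,0,0,0,1],
    [0,0,0,0,1],
    [0,0,0,0,1],
    [0,0,0,0,1]
  ]
}}

```text
clock: 4.0
eef_pos: [0.5349, 0.0912, 0.3213]
ee_rot: [3.141, 0.0, -2.9]
force: [-0.1, -0.1, 0.1]
gripper_width: 0.0003
grasp_force: 0.0
```

```bash
cat >> h.py <<'E'
def dk(O=(.618,.042,.103),yaw=.24):
    T=np.eye(4);T[:3,:3]=R.from_euler('xyz',[0,-np.pi/6,yaw]).as_matrix();T[:3,3]=O;return T
def D(x,y,z): return (dk()@[x/1e3,y/1e3,z/1e3,1])[:3]
def tool():
    s=env.read_state();T=np.eye(4);T[:3,:3]=R.from_euler('xyz',s['ee_rot']).as_matrix();T[:3,3]=s['eef_pos'];return T,s
def go(p):
    T,s=tool();return np.round(T[:3,:3].T@(np.array(p)-T[:3,3]),4)
def ray(s,T,uv):
    """wrist fisheye: world origin, unit ray"""
    K=s['camera_matrix'];x=(uv[0]-K[0,2])/K[0,0];y=(uv[1]-K[1,2])/K[1,1];r=np.hypot(x,y)
    d=np.array([np.sin(r)*x/r,-np.sin(r)*y/r,-np.cos(r)]);W=T@s['hand_eye'];return W[:3,3],W[:3,:3]@d
def proj(s,T,p):
    W=np.linalg.inv(T@s['hand_eye']);c=W[:3,:3]@np.array(p)+W[:3,3];K=s['camera_matrix']
    a=np.arctan2(np.hypot(c[0],c[1]),-c[2]);h=np.hypot(c[0],c[1])
    return np.array([K[0,2]+K[0,0]*a*c[0]/h,K[1,2]-K[1,1]*a*c[1]/h])
def projf(s,p):
    c=(s['extrinsics']@[*p,1])[:3];K=s['camera_matrix'];return np.array([K[0,2]-K[0,0]*c[0]/c[2],K[1,2]+K[1,1]*c[1]/c[2]])
E
python3 - <<'E'
from h import *
np.set_printoptions(precision=4,suppress=True)
T,st=tool(); print(st['clock'],st['eef_pos'],st['ee_rot'],st['q'],st['force'],st['gripper_width'])
s=vision.snapshot('wrist'); save(s,'w1'); print(s['hand_eye'],s['camera_matrix'])
for t in ['deck','frame_hinge','frame_lip','button_grip','blade_tip','dial_grip']:
  for d in models.landmark_of(t,s)[:2]: print(t,np.round(d['p'],2),np.round(d['location'],1))
for n,p in dict(deck=(0,0,0),hinge=(100,60,4),button=(-62,60,34),dial=(-25,-85,34)).items(): print('exp',n,proj(s,T,D(*p)))
E
```

```text
4.0 [0.5349 0.0912 0.3213] [ 3.1415  0.0001 -2.8997] [-0.5002  0.1121  0.2724  1.5655 -0.0304  1.468   1.5864] [-0.1481 -0.1419  0.0992] 0.0003347797643797542
[[ 0.0005  0.9573  0.2892  0.0805]
 [ 1.     -0.001   0.0015 -0.0004]
 [ 0.0017  0.2892 -0.9573 -0.1428]
 [ 0.      0.      0.      1.    ]] [[325.1923   0.     283.1901]
 [  0.     325.1923 208.6446]
 [  0.       0.       1.    ]]
deck 0.81 [226.1 238.8]
frame_hinge 0.8 [276.  323.2]
frame_lip 0.64 [275.  225.6]
button_grip 0.56 [276.9 182.3]
button_grip 0.47 [157.1 125.6]
blade_tip 0.82 [305.2 197.4]
dial_grip 0.57 [152.2 208.2]
dial_grip 0.53 [ 90.7 140.3]
exp deck [228.1153 240.378 ]
exp hinge [277.1593 324.7058]
exp button [277.4485 182.7657]
exp dial [154.0646 213.8463]
```

View pics/w1.png

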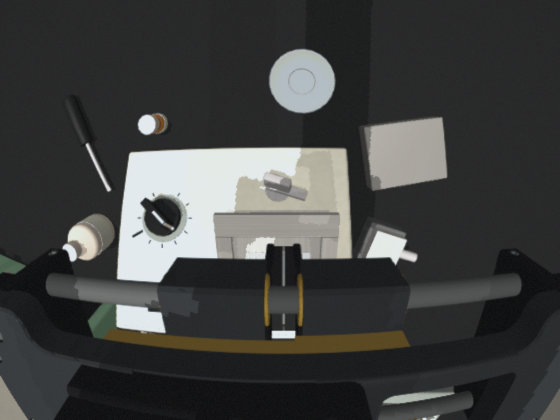

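The wrist picture agrees with the deck model to within 1–2 px. The dial centre is at (162,217) with its pointer half to the lower right, and the long mark is at (137,234). The turnbutton is at (277,185) with its blade tip near (305,197), and the lip bar is at (277,224). Next I work out the path for shutting the frame.

Run:
```python
from h import *
np.set_printoptions(precision=4,suppress=True)
T,st=tool()
inv=np.linalg.inv(dk())
for p in [(.5663,.0877,.1747),(.5624,.093,.1758)]:
  q=(inv@[*p,1])[:3]; print('lip deck',q, 'angle',np.arctan2(q[2]-.004,.1-q[0]))
def lip(a,d=126): # contact point on lip, upper face
  return D(100-d*np.cos(a)+4*np.sin(a),60,4+d*np.sin(a)+4*np.cos(a))
for a in [.8,.6,.5,.4,.3,.2,.1,0]:
  p=lip(a); print(a,p,'tcp move(tool)',go(p+[0,0,.019]))
for n,p in dict(button=(-62,60,34),dial=(-25,-85,34)).items(): print(n,D(*p))
s=vision.snapshot('wrist');im=s['image'][120:270,110:350];cv2.imwrite('pics/c1.png',cv2.resize(im,None,fx=3.3,fy=3.3,interpolation=cv2.INTER_CUBIC)[:,:,::-1])
```

```text
lip deck [0.0018 0.0567 0.0818] angle 0.6696649210863365
lip deck [0.0001 0.0628 0.084 ] angle 0.6752941380429515
0.8 [0.5692 0.0918 0.1947] tcp move(tool) [-0.0335 -0.0071  0.1075]
0.6 [0.5642 0.0906 0.1701] tcp move(tool) [-0.0283 -0.0071  0.1322]
0.5 [0.5635 0.0904 0.1575] tcp move(tool) [-0.0275 -0.0071  0.1448]
0.4 [0.564  0.0906 0.1449] tcp move(tool) [-0.0281 -0.0071  0.1573]
0.3 [0.5657 0.091  0.1324] tcp move(tool) [-0.0298 -0.0071  0.1698]
0.2 [0.5686 0.0917 0.1202] tcp move(tool) [-0.0328 -0.0071  0.1821]
0.1 [0.5727 0.0927 0.1083] tcp move(tool) [-0.0371 -0.0071  0.1939]
0 [0.578  0.094  0.0969] tcp move(tool) [-0.0425 -0.0071  0.2053]
button [0.5351 0.0835 0.1014]
dial [ 0.6007 -0.0498  0.1199]
```

View pics/c1.png

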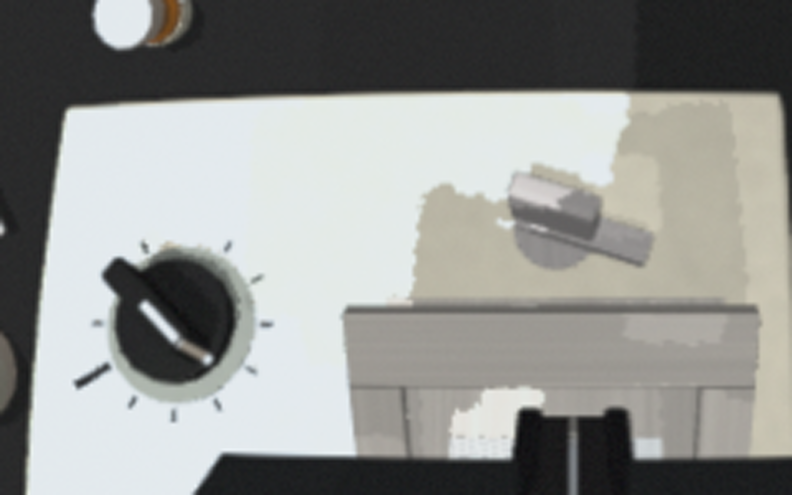

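Emit:
{"name": "step_arm", "arguments": {
  "steps": [
    [-0.012,-0.007,0.05,0,1],
    [-0.012,0,0.05,0,1],
    [0,0,0.015,0,1],
    [0,0,0.012,0,1],
    [0,0,0.012,0,1],
    [0,0,0.012,0,1],
    [-0.002,0,0.012,0,1],
    [-0.003,0,0.012,0,1],
    [-0.004,0,0.01,0,1],
    [-0.004,0,0.005,0,1]
  ]
}}

```text
clock: 5.65
eef_pos: [0.5727, 0.0928, 0.1304]
ee_rot: [-3.142, -0.001, -2.9]
force: [-2.2, 0.2, 3.1]
gripper_width: 0.0001
grasp_force: 1.1
```

Emit:
{"name": "step_arm", "arguments": {
  "steps": [
    [-0.001,0,0.004,0,1],
    [0,0,0.003,0,1],
    [0,0,0.002,0,1],
    [0,0,0.001,0,1],
    [0,0,0,0,1],
    [0,0,0,0,1],
    [0,0,0,0,1],
    [0,0,0,0,1],
    [0,0,0,0,1],
    [0,0,0,0,1]
  ]
}}

```text
clock: 6.9
eef_pos: [0.5736, 0.093, 0.1213]
ee_rot: [3.141, 0.0, -2.9]
force: [2.2, 1.0, 4.0]
gripper_width: 0.0002
grasp_force: 1.9
```

Emit:
{"name": "step_arm", "arguments": {
  "steps": [
    [0,0,0.001,0,1],
    [0,0,0.001,0,1],
    [0,0,0.001,0,1],
    [0,0,0,0,1],
    [0,0,0,0,1],
    [0,0,0,0,1],
    [0,0,0,0,1],
    [0,0,0,0,1],
    [0,0,0,0,1],
    [0,0,0,0,1]
  ]
}}

```text
clock: 8.15
eef_pos: [0.5738, 0.0931, 0.1194]
ee_rot: [3.141, 0.001, -2.901]
force: [-2.7, 0.5, 15.1]
gripper_width: 0.0006
grasp_force: 6.9
```

Emit:
{"name": "step_arm", "arguments": {
  "steps": [
    [0,0,-0.02,0,1],
    [0,0,-0.04,0,1],
    [0,0,-0.04,0,1],
    [0,0,-0.04,0,1],
    [0,0,-0.02,0,1],
    [0,0,0,0,1],
    [0,0,0,0,1],
    [0,0,0,0,1],
    [0,0,0,0,1],
    [0,0,0,0,1]
  ]
}}

```text
clock: 9.4
eef_pos: [0.5735, 0.093, 0.2779]
ee_rot: [3.142, -0.001, -2.9]
force: [-0.5, -1.2, 0.0]
gripper_width: 0.0004
grasp_force: 0.0
```

```bash
cat >> h.py <<'E'
def line(s,T,uv,zd):
    """wrist pixel -> deck mm at deck height zd(mm)"""
    o,d=ray(s,T,uv);I=np.linalg.inv(dk());o=I[:3,:3]@o+I[:3,3];d=I[:3,:3]@d;return ((o+d*(zd/1e3-o[2])/d[2])*1e3).round(1)
def fixedline(s,uv,zd):
    K=s['camera_matrix'];E=np.linalg.inv(s['extrinsics']);d=E[:3,:3]@[(uv[0]-K[0,2])/K[0,0],-(uv[1]-K[1,2])/K[1,1],-1];o=E[:3,3]
    I=np.linalg.inv(dk());o=I[:3,:3]@o+I[:3,3];d=I[:3,:3]@d;return ((o+d*(zd/1e3-o[2])/d[2])*1e3).round(1)
E
python3 - <<'E'
from h import *
np.set_printoptions(precision=4,suppress=True)
T,st=tool(); print(st['clock'],st['eef_pos'],st['force'])
s=vision.snapshot('wrist'); t=vision.snapshot('top'); c=vision.snapshot('scene')
for n,zd in dict(deck=0,frame_lip=8,button_grip=34,blade_tip=4,dial_grip=34).items():
  for d in models.landmark_of(n,s)[:2]: print(n,'wrist',np.round(d['p'],2),np.round(d['location'],1),line(s,T,d['location'],zd))
  for d in models.landmark_of(n,t)[:1]: print(n,'top',np.round(d['p'],2),np.round(d['location'],1),fixedline(t,d['location'],zd))
  for d in models.landmark_of(n,c)[:1]: print(n,'scene',np.round(d['p'],2),np.round(d['location'],1),fixedline(c,d['location'],zd))
im=s['image'][60:290,60:380];cv2.imwrite('pics/c2.png',cv2.resize(im,None,fx=2.5,fy=2.5,interpolation=cv2.INTER_CUBIC)[:,:,::-1])
E
```

```text
9.4 [0.5735 0.093  0.2779] [-0.504  -1.1677  0.0009]
deck wrist 0.61 [222.6 218.9] [-4.3 -4.4  0. ]
deck top 0.95 [278.9 217.5] [-2.6 -3.4  0. ]
deck scene 0.81 [300.6 215.3] [-2.8  2.6  0. ]
frame_lip wrist 0.7 [284.3 191.5] [-31.8  60.3   8. ]
frame_lip scene 0.65 [296.6 203.7] [-25.6  53.3   8. ]
button_grip wrist 0.63 [286.5 154.6] [-62.2  62.4  34. ]
button_grip scene 0.77 [277.7 199.7] [-60.4  47.7  34. ]
blade_tip wrist 0.62 [316.2 171.8] [-55.1  94.4   4. ]
blade_tip top 0.37 [278.2 216.4] [ 2.2 -2.1  4. ]
blade_tip scene 0.7 [294. 198.] [-51.5 102.6   4. ]
dial_grip scene 0.93 [265.  226.3] [-45.5 -74.   34. ]
```

View pics/c2.png

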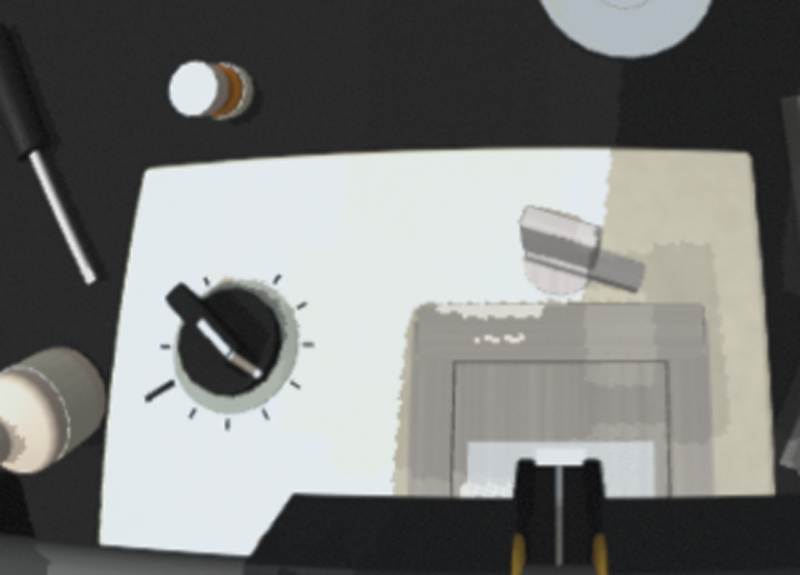

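The frame is shut flat. In the crop the turnbutton's fin runs from (522,230) to (600,240) and the blade tip is at (642,278). Next I measure its angle and plan the grasp.

Run:
```python
from h import *
np.set_printoptions(precision=4,suppress=True)
T,st=tool()
s=vision.snapshot('wrist')
f=lambda a,b,z:line(s,T,(60+a/2.5,60+b/2.5),z)
a,b=f(527,207,40),f(603,230,40); print('fin top back edge',a,b,np.arctan2(b[1]-a[1],b[0]-a[0]))
a,b=f(522,235,40),f(598,250,40); print('fin top front edge',a,b,np.arctan2(b[1]-a[1],b[0]-a[0]))
a,b=f(643,265,12),f(638,292,12); print('blade end',a,b,(a+b)/2,np.arctan2(*((a+b)/2-[-62,60,0])[1::-1]))
# dial pointer bar top z39
a,b=f(200,322,39),f(258,376,39); print('dial line',a,b,np.arctan2(b[1]-a[1],b[0]-a[0]))
a,b=f(175,385,0),f(148,400,0); print('long',a,b)
p=D(-62,60,32.9)+[0,0,.0129]; print(p,go(p), st['q'])
t=vision.snapshot('top')
for n in ['button','dial','button_grip','dial_grip','frame_lip']:
  for d in models.spot_in(n,s)[:1]: print(n,d['p'],d['location'])
```

```text
fin top back edge [-72.  47.  40.] [-62.2  76.6  40. ] 1.251074167182307
fin top front edge [-60.   45.2  40. ] [-53.8  74.6  40. ] 1.3629572824094622
blade end [-58.4  94.9  12. ] [-46.3  92.4  12. ] [-52.35  93.65  12.  ] 1.2915156989068801
dial line [-26.1 -84.6  39. ] [ -4.  -56.7  39. ] 0.9008820254574805
long [  -8.5 -113.4    0. ] [  -1.5 -127.     0. ]
[0.5356 0.0836 0.1134] [ 0.0391 -0.0001  0.1648] [-0.4799  0.2157  0.2849  1.5411 -0.0612  1.3935  1.6215]
button 0.67 [289.5, 158.2]
dial 0.79 [150.9, 197.9]
button_grip 0.63 [288.2, 160.0]
dial_grip 0.84 [149.0, 195.0]
frame_lip 0.77 [282.4, 201.4]
```

Emit:
{"name": "step_arm", "arguments": {
  "steps": [
    [0.039,0,0,0.185,0.63],
    [0,0,0,0.185,0.63],
    [0,0,0.01,0.185,0.63],
    [0,0,0.01,0.185,0.63],
    [0,0,0.01,0.185,0.63],
    [0,0,0.01,0.185,0.63],
    [0,0,0.01,0.185,0.63],
    [0,0,0.01,0.185,0.63],
    [0,0,0.01,0.185,0.63],
    [0,0,0.01,0.185,0.63]
  ]
}}

```text
clock: 11.9
eef_pos: [0.5357, 0.0837, 0.198]
ee_rot: [3.141, -0.0, 1.527]
force: [0.8, -0.5, -0.2]
gripper_width: 0.0328
grasp_force: 0.0
```

Run:
```python
from h import *
T,st=tool(); print(st['eef_pos'],st['ee_rot'],st['q'],st['gripper_width'],go(D(-62,60,32.9)+[0,0,.0129]))
s=vision.snapshot('wrist'); save(s,'w3')
```

```text
[0.53574967 0.08372751 0.19797342] [ 3.14147306e+00 -1.50880700e-04  1.52673937e+00] [-0.60763791  0.1798101   0.41391978  1.76136353 -0.0769055   1.21612994
 -0.21698443] 0.03276656074662426 [-0.0001 -0.0001  0.0846]
```

View pics/w3.png

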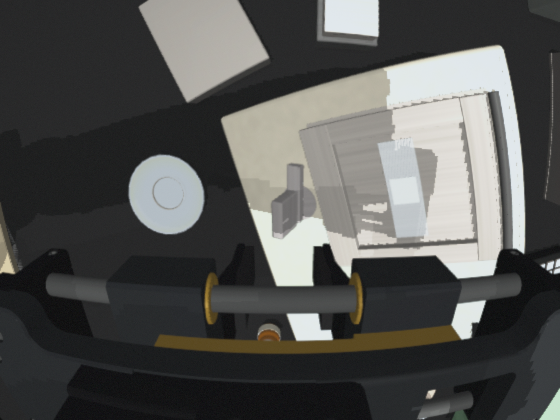

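The wrist picture shows the fin (centre about (286,212)) in line between the open fingers (columns 240 and 325). Next I descend and grip.

Emit:
{"name": "step_arm", "arguments": {
  "steps": [
    [0,0,0.025,0,0.63],
    [0,0,0.025,0,0.63],
    [0,0,0.02,0,0.63],
    [0,0,0.009,0,0.63],
    [0,0,0.005,0,0.63],
    [0,0,0,0,0.63],
    [0,0,0,0,0.63],
    [0,0,0,0,0.63],
    [0,0,0,0,0.63],
    [0,0,0,0,0.63]
  ]
}}

```text
clock: 13.2
eef_pos: [0.5358, 0.0837, 0.1143]
ee_rot: [3.141, -0.0, 1.533]
force: [0.7, -0.3, 0.1]
gripper_width: 0.0325
grasp_force: 0.0
```

Emit:
{"name": "step_arm", "arguments": {
  "steps": [
    [0,0,0,0,0.75],
    [0,0,0,0,0.85],
    [0,0,0,0,1],
    [0,0,0,0,1],
    [0,0,0,0,1],
    [0,0,0,0,1],
    [0,0,0,0,1],
    [0,0,0,0,1],
    [0,0,0,0,1],
    [0,0,0,0,1]
  ]
}}

```text
clock: 14.45
eef_pos: [0.5346, 0.0836, 0.1142]
ee_rot: [-3.139, 0.0, 1.533]
force: [-7.1, -0.6, 6.4]
gripper_width: 0.0141
grasp_force: 28.2
```

Emit:
{"name": "step_arm", "arguments": {
  "steps": [
    [0,-0.001,-0.0018,0,1],
    [0,-0.001,-0.0018,0,1],
    [0,-0.001,-0.0018,0,1],
    [0,-0.001,-0.0018,0,1],
    [0,-0.0005,-0.0009,0,1],
    [0,0,0,0,1],
    [0,0,0,0,1],
    [0,0,0,0,1],
    [0,0,0,0,1],
    [0,0,0,0,1]
  ]
}}

```text
clock: 15.7
eef_pos: [0.5307, 0.0831, 0.1218]
ee_rot: [-3.14, 0.001, 1.532]
force: [-1.0, -5.5, -11.7]
gripper_width: 0.014
grasp_force: 27.7
```

Run:
```python
from h import *
T,st=tool(); print(st['force'],st['moment'],st['q'][6])
s=vision.snapshot('wrist'); t=vision.snapshot('scene')
a=cv2.resize(s['image'][120:320,200:400],(400,400),interpolation=cv2.INTER_CUBIC);b=cv2.resize(t['image'][150:250,230:330],(400,400),interpolation=cv2.INTER_CUBIC)
cv2.imwrite('pics/c4.png',np.hstack([a,b])[:,:,::-1])
```

```text
[ -1.02660853  -5.51535342 -11.65777632] [-1.20354871  0.15726263 -0.11156575] -0.1862211176718378
```

View pics/c4.png

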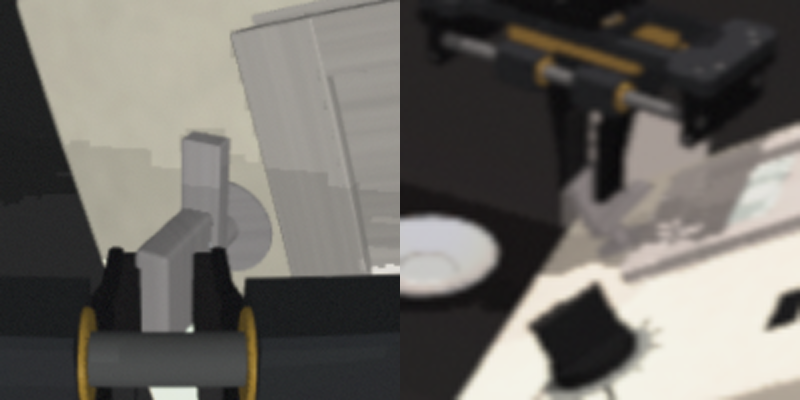

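The blade is visibly raised, with the axle showing under it at (250,225) in the left half, and the pull force fits the spring. Next I swing it towards the frame.

Emit:
{"name": "step_arm", "arguments": {
  "steps": [
    [0,0,0,0.05,1],
    [0,0,0,0.08,1],
    [0,0,0,0.08,1],
    [0,0,0,0.08,1],
    [0,0,0,0.08,1],
    [0,0,0,0.08,1],
    [0,0,0,0.08,1],
    [0,0,0,0.08,1],
    [0,0,0,0.04,1],
    [0,0,0,0,1]
  ]
}}

```text
clock: 17.05
eef_pos: [0.5313, 0.0837, 0.1225]
ee_rot: [3.141, -0.0, 0.883]
force: [-1.3, -4.2, -7.0]
gripper_width: 0.0109
grasp_force: 29.3
```

Emit:
{"name": "step_arm", "arguments": {
  "steps": [
    [0,0,0,0.05,1],
    [0,0,0,0.08,1],
    [0,0,0,0.08,1],
    [0,0,0,0.08,1],
    [0,0,0,0.08,1],
    [0,0,0,0.08,1],
    [0,0,0,0.08,1],
    [0,0,0,0.06,1],
    [0,0,0,0,1],
    [0,0,0,0,1]
  ]
}}

```text
clock: 18.3
eef_pos: [0.5315, 0.0836, 0.1229]
ee_rot: [3.141, -0.0, 0.294]
force: [-3.5, -4.7, -3.2]
gripper_width: 0.0094
grasp_force: 29.7
```

Run:
```python
from h import *
T,st=tool(); print(st['force'],st['moment'],st['q'][6],st['ee_rot'])
s=vision.snapshot('wrist'); t=vision.snapshot('scene')
a=cv2.resize(s['image'][120:320,200:400],(400,400),interpolation=cv2.INTER_CUBIC);b=cv2.resize(t['image'][150:250,230:330],(400,400),interpolation=cv2.INTER_CUBIC)
cv2.imwrite('pics/c5.png',np.hstack([a,b])[:,:,::-1])
```

```text
[-3.53620858 -4.73674802 -3.23874251] [-1.09745684  0.61623992  0.17680401] -1.3783048731779697 [ 3.14149289e+00 -4.43200636e-04  2.94152054e-01]
```

View pics/c5.png

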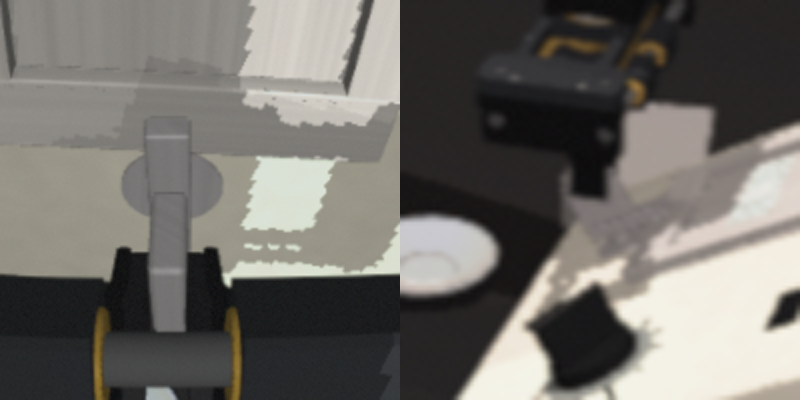

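The blade now lies over the lip (tip at (168,125) in the left half) and points straight at the frame. Next I fine-align it, lower it, let go and retreat.

Emit:
{"name": "step_arm", "arguments": {
  "steps": [
    [0,0,0,0.05,1],
    [0.001,0,0.0017,0,1],
    [0.001,0,0.0017,0,1],
    [0,0,0,0,1],
    [0,0,0,0,0.85],
    [0,0,0,0,0.7],
    [0,0,0,0,0.6],
    [0,0,0,0,0.6],
    [0,0,0,0,0.6],
    [0,0,0,0,0.6]
  ]
}}

```text
clock: 19.65
eef_pos: [0.5332, 0.0844, 0.1189]
ee_rot: [-3.141, -0.0, 0.243]
force: [0.2, -0.3, -0.1]
gripper_width: 0.0345
grasp_force: 0.0
```

Emit:
{"name": "step_arm", "arguments": {
  "steps": [
    [0,0,-0.01,0,0.6],
    [0,0,-0.02,0,0.6],
    [0,0,-0.04,0,0.6],
    [0,0,-0.04,0,0.6],
    [0,0,-0.03,0,0.6],
    [-0.03,0,0,0,0.6],
    [-0.03,0,0,0,0.6],
    [0,0,0,0,0.6],
    [0,0,0,0,0.6],
    [0,0,0,0,0.6]
  ]
}}

```text
clock: 20.9
eef_pos: [0.4755, 0.07, 0.259]
ee_rot: [3.141, -0.0, 0.243]
force: [0.0, -0.6, 0.4]
gripper_width: 0.0348
grasp_force: 0.0
```

Run:
```python
from h import *
T,st=tool(); print(st['clock'],st['force'],st['eef_pos'],st['ee_rot'],st['q'])
s=vision.snapshot('wrist'); save(s,'w6')
for n,zd in dict(deck=0,frame_lip=8,button_grip=38,blade_tip=8,dial_grip=34,frame_hinge=4).items():
  for d in models.landmark_of(n,s)[:2]: print(n,np.round(d['p'],2),np.round(d['location'],1),line(s,T,d['location'],zd))
```

```text
20.9 [ 0.04130786 -0.57641137  0.38227376] [0.47545448 0.07004944 0.25903035] [ 3.14123211e+00 -1.16484928e-04  2.42715911e-01] [-0.83047337 -0.02779959  0.58584699  1.82889967  0.01617465  1.33577253
 -1.57664989]
deck 0.67 [348.8  62.1] [-3.8  0.3  0. ]
frame_lip 0.9 [283.1  91.3] [-32.6  60.5   8. ]
button_grip 0.95 [284.9 137.7] [-65.3  58.7  38. ]
blade_tip 0.95 [283.6  86.1] [-27.2  60.1   8. ]
dial_grip 0.9 [441.8 103.8] [-22.7 -85.6  34. ]
frame_hinge 0.44 [487.2 174.4] [-130.3 -204.9    4. ]
```

View pics/w6.png

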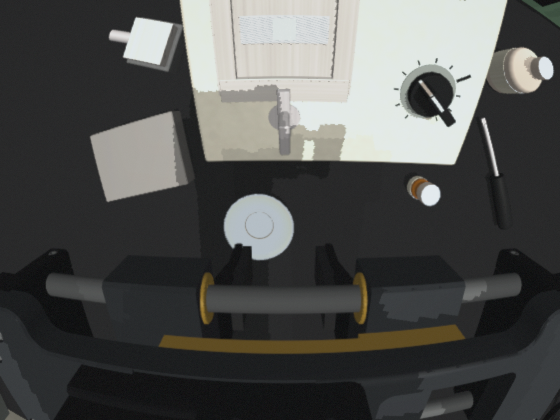

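The picture shows the blade (tip (283,86)) squarely over the lip, with the frame shut. The dial is at (430,92) with the long mark to its right at (464,78). Next I move to the dial.

Emit:
{"name": "step_arm", "arguments": {
  "steps": [
    [0.0234,0.0367,0,0,0.6],
    [0.0234,0.0367,0,0,0.6],
    [0.0234,0.0367,0,0,0.6],
    [0.0234,0.0367,0,0,0.6],
    [0,0,0.01,-0.18,0.6],
    [0,0,0.01,-0.18,0.6],
    [0,0,0.01,-0.18,0.6],
    [0,0,0.01,-0.18,0.6],
    [0,0,0.01,-0.18,0.6],
    [0,0,0,0,0.6]
  ]
}}

```text
clock: 22.5
eef_pos: [0.6007, -0.05, 0.2082]
ee_rot: [-3.14, 0.001, 1.142]
force: [-1.2, -0.6, -0.1]
gripper_width: 0.035
grasp_force: 0.0
```

Run:
```python
from h import *
T,st=tool(); print(st['clock'],st['force'],st['eef_pos'],st['ee_rot'],st['q'],st['gripper_width'])
print(go(D(-25,-85,32.5)+[0,0,.0132]))
s=vision.snapshot('wrist'); save(s,'w7')
for n,zd in dict(deck=0,frame_lip=8,button_grip=38,dial_grip=34).items():
  for d in models.landmark_of(n,s)[:2]: print(n,np.round(d['p'],2),np.round(d['location'],1),line(s,T,d['location'],zd))
```

```text
22.5 [-1.23660629 -0.55294077 -0.10355453] [ 0.60071268 -0.05000115  0.20817387] [-3.14021750e+00  5.18420203e-04  1.14175656e+00] [-0.45661967  0.33235659  0.57945413  1.59531456 -0.18802081  1.27164986
 -0.27541101] 0.03499998815750155
[0.0007 0.0005 0.0763]
deck 0.67 [177.1  63.9] [-36.4  66.2   0. ]
deck 0.59 [248.3 100.2] [-5.4  1.  -0. ]
frame_lip 0.68 [175.9  69.1] [-34.3  60.8   8. ]
button_grip 0.74 [136.2 104.6] [-64.8  59.1  38. ]
dial_grip 0.76 [281.1 219.7] [-27.  -84.5  34. ]
dial_grip 0.28 [175.4  68.1] [-12.6  50.8  34. ]
```

View pics/w7.png

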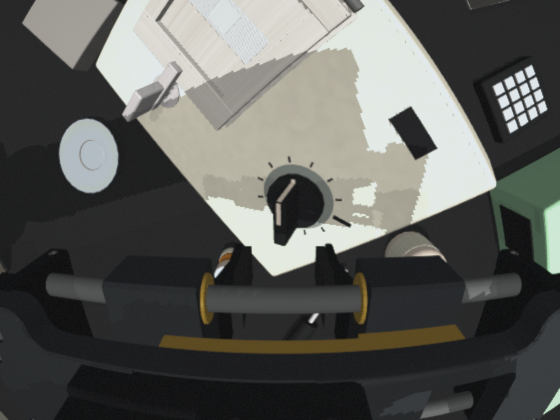

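The dial bar (centre about (285,210)) lies in line between the fingers, with its white pointer line running up to (292,185). Next I descend and close.

Emit:
{"name": "step_arm", "arguments": {
  "steps": [
    [0,0,0.025,0,0.6],
    [0,0,0.025,0,0.6],
    [0,0,0.015,0,0.6],
    [0,0,0.008,0,0.6],
    [0,0,0.003,0,0.6],
    [0,0,0,0,0.7],
    [0,0,0,0,0.85],
    [0,0,0,0,1],
    [0,0,0,0,1],
    [0,0,0,0,1]
  ]
}}

```text
clock: 24.0
eef_pos: [0.6003, -0.0496, 0.1333]
ee_rot: [-3.14, -0.0, 1.143]
force: [-7.0, 2.3, 6.0]
gripper_width: 0.0134
grasp_force: 28.1
```

Emit:
{"name": "step_arm", "arguments": {
  "steps": [
    [0,0,0,0,1],
    [0,0,0,0.05,1],
    [0,0,0,0.08,1],
    [0,0,0,0.08,1],
    [0,0,0,0.08,1],
    [0,0,0,0.08,1],
    [0,0,0,0.08,1],
    [0,0,0,0.08,1],
    [0,0,0,0.08,1],
    [0,0,0,0.08,1]
  ]
}}

```text
clock: 25.25
eef_pos: [0.5999, -0.0496, 0.1337]
ee_rot: [-3.139, 0.001, 0.45]
force: [-10.1, 2.4, 10.5]
gripper_width: 0.0108
grasp_force: 29.8
```

Emit:
{"name": "step_arm", "arguments": {
  "steps": [
    [0,0,0,0.08,1],
    [0,0,0,0.08,1],
    [0,0,0,0.08,1],
    [0,0,0,0.08,1],
    [0,0,0,0.08,1],
    [0,0,0,0.08,1],
    [0,0,0,0.08,1],
    [0,0,0,0.08,1],
    [0,0,0,0.04,1],
    [0,0,0,0,1]
  ]
}}

```text
clock: 26.5
eef_pos: [0.6002, -0.0492, 0.1331]
ee_rot: [-3.14, 0.003, -0.227]
force: [-6.6, 2.2, 5.2]
gripper_width: 0.0117
grasp_force: 32.5
```

Emit:
{"name": "step_arm", "arguments": {
  "steps": [
    [0,0,0,0.05,1],
    [0,0,0,0.08,1],
    [0,0,0,0.08,1],
    [0,0,0,0.08,1],
    [0,0,0,0.08,1],
    [0,0,0,0.08,1],
    [0,0,0,0.08,1],
    [0,0,0,0.04,1],
    [0,0,0,0,1],
    [0,0,0,0,1]
  ]
}}

```text
clock: 27.75
eef_pos: [0.6003, -0.0493, 0.1334]
ee_rot: [-3.141, 0.003, -0.797]
force: [-7.6, 2.4, 7.3]
gripper_width: 0.014
grasp_force: 32.3
```

Run:
```python
from h import *
T,st=tool(); print(st['clock'],st['force'],st['eef_pos'],st['ee_rot'],st['q'],st['gripper_width'])
s=vision.snapshot('wrist');t=vision.snapshot('top')
a=cv2.resize(s['image'][120:320,180:380],(400,400),interpolation=cv2.INTER_CUBIC);b=cv2.resize(t['image'][190:250,280:340],(400,400),interpolation=cv2.INTER_CUBIC)
cv2.imwrite('pics/c8.png',np.hstack([a,b])[:,:,::-1])
```

```text
27.75 [-7.6191772   2.35904023  7.2758154 ] [ 0.60034808 -0.04925355  0.13339596] [-3.14149582e+00  2.68635033e-03 -7.96547380e-01] [-0.71665531  0.518353    0.95408702  1.69187595 -0.45560825  1.17324498
 -2.00930798] 0.013956061065913444
```

Emit:
{"name": "step_arm", "arguments": {
  "steps": [
    [0,0,0,0,0.85],
    [0,0,0,0,0.7],
    [0,0,0,0,0.6],
    [0,0,0,0,0.6],
    [0,0,-0.02,0,0.6],
    [0,0,-0.03,0,0.6],
    [0,0,-0.04,0,0.6],
    [-0.03,0,-0.03,0,0.6],
    [-0.03,0,0,0,0.6],
    [0,0,0,0,0.6]
  ]
}}

```text
clock: 29.1
eef_pos: [0.5588, -0.0054, 0.2543]
ee_rot: [-3.139, 0.001, -0.794]
force: [-0.6, 0.7, 0.6]
gripper_width: 0.0347
grasp_force: 0.0
```

Run:
```python
from h import *
T,st=tool(); print(st['clock'],st['force'],st['eef_pos'],st['ee_rot'],st['gripper_width'])
s=vision.snapshot('wrist')
for n,zd in dict(deck=0,frame_lip=8,button_grip=38,blade_tip=8,dial_grip=34).items():
  for d in models.landmark_of(n,s)[:1]: print(n,np.round(d['p'],2),np.round(d['location'],1),line(s,T,d['location'],zd))
c=proj(s,T,D(-25,-85,20)); print(c)
x,y=int(c[0])-80,max(int(c[1])-60,0);print(x,y)
cv2.imwrite('pics/c9.png',cv2.resize(s['image'][y:y+120,x:x+160],None,fx=5,fy=5,interpolation=cv2.INTER_CUBIC)[:,:,::-1])
```

```text
29.1 [-0.60288096  0.66790803  0.60199343] [ 0.55881819 -0.00540083  0.25431941] [-3.13898413e+00  9.40050347e-04 -7.94460110e-01] 0.03472822814317044
deck 0.71 [203.  193.1] [-0.8  1.3  0. ]
frame_lip 0.67 [202.4 251.8] [-26.8  59.9   8. ]
button_grip 0.9 [242.8 278.3] [-66.8  61.5  38. ]
blade_tip 0.76 [203.8 251.9] [-28.3  59.6   8. ]
dial_grip 0.6 [286.7 135.7] [-27.9 -85.9  34. ]
[276.79377916 130.34893034]
196 70
```

View pics/c9.png

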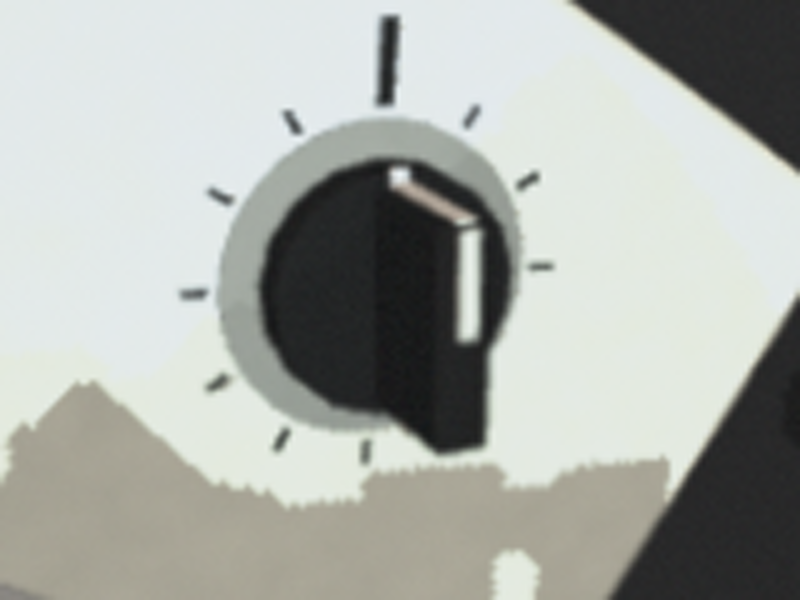

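The pointer's white line (468,340 to 471,230) appears to aim at the long mark (388,60). I check the angle in numbers.

Run:
```python
from h import *
T,st=tool(); s=vision.snapshot('wrist')
f=lambda a,b,z:line(s,T,(196+a/5,70+b/5),z)
for n,A,B,z in [('line',(468,340),(471,230),39),('line left',(457,340),(459,230),39),('bar right edge',(487,445),(484,225),39),('mark',(385,105),(390,18),0)]:
  a,b=f(*A,z),f(*B,z); g=np.arctan2(b[1]-a[1],b[0]-a[0]); print(n,a,b,'dial',2.618-g)
p=f(399,178,11); print('foot',p,'dial',2.618-np.arctan2(p[1]+85,p[0]+25))
```

```text
line [-28.9 -89.1  39. ] [ -18.3 -105.3   39. ] dial 3.60938950007328
line left [-27.  -88.2  39. ] [ -16.4 -104.3   39. ] dial 3.606549055383691
bar right edge [-43.5 -74.6  39. ] [ -20.  -107.1   39. ] dial 3.5627498043013652
mark [ -12.7 -117.4    0. ] [  -4.5 -131.4    0. ] dial 3.6589472573388298
foot [ -17. -107.   11.] dial 3.8400253232109893
```

The dial reads about 3.60, which is in tolerance but off centre. I regrip and nudge it about 0.06 clockwise.

Emit:
{"name": "step_arm", "arguments": {
  "steps": [
    [0.03,0,0,0,0.6],
    [0.03,0,0,0,0.6],
    [0,0,0.03,0,0.6],
    [0,0,0.04,0,0.6],
    [0,0,0.03,0,0.6],
    [0,0,0.015,0,0.6],
    [0,0,0.005,0,0.6],
    [0,0,0,0,0.75],
    [0,0,0,0,0.9],
    [0,0,0,0,1]
  ]
}}

```text
clock: 30.7
eef_pos: [0.6013, -0.0503, 0.1337]
ee_rot: [-3.141, -0.001, -0.797]
force: [-0.9, -0.3, 2.6]
gripper_width: 0.0139
grasp_force: 27.8
```

Emit:
{"name": "step_arm", "arguments": {
  "steps": [
    [0,0,0,0,1],
    [0,0,0,0,1],
    [0,0,0,0.03,1],
    [0,0,0,0.03,1],
    [0,0,0,0,1],
    [0,0,0,0,1],
    [0,0,0,0,0.85],
    [0,0,0,0,0.7],
    [0,0,0,0,0.6],
    [0,0,0,0,0.6]
  ]
}}

```text
clock: 31.95
eef_pos: [0.601, -0.0498, 0.1327]
ee_rot: [3.142, 0.0, -0.857]
force: [-0.3, 0.3, -0.1]
gripper_width: 0.0322
grasp_force: 0.0
```

Emit:
{"name": "step_arm", "arguments": {
  "steps": [
    [0,0,-0.02,0,0.6],
    [0,0,-0.03,0,0.6],
    [0,0,-0.04,0,0.6],
    [-0.03,0,-0.03,0,0.6],
    [-0.03,0,0,0,0.6],
    [0,0,0,0,0.6],
    [0,0,0,0,0.6],
    [0,0,0,0,0.6],
    [0,0,0,0,0.6],
    [0,0,0,0,0.6]
  ]
}}

```text
clock: 33.2
eef_pos: [0.5619, -0.0052, 0.2528]
ee_rot: [3.141, -0.0, -0.858]
force: [-0.4, -0.4, -0.4]
gripper_width: 0.0347
grasp_force: 0.0
```

Run:
```python
from h import *
T,st=tool(); print(st['clock'],st['force'],st['eef_pos'],st['ee_rot'])
s=vision.snapshot('wrist')
for n,zd in dict(frame_lip=8,button_grip=38,blade_tip=8).items():
  for d in models.landmark_of(n,s)[:1]: print(n,np.round(d['p'],2),np.round(d['location'],1),line(s,T,d['location'],zd))
c=proj(s,T,D(-25,-85,20)); x,y=int(c[0])-80,max(int(c[1])-60,0);print(x,y)
np.savez('last',T=T,im=s['image'],K=s['camera_matrix'],H=s['hand_eye'])
cv2.imwrite('pics/c10.png',cv2.resize(s['image'][y:y+120,x:x+160],None,fx=5,fy=5,interpolation=cv2.INTER_CUBIC)[:,:,::-1])
```

```text
33.2 [-0.35676199 -0.40882509 -0.35173326] [ 0.56188384 -0.00521604  0.25284804] [ 3.14118974e+00 -1.69929741e-04 -8.58007966e-01]
frame_lip 0.71 [398.6  54.2] [-122.5 -224.9    8. ]
button_grip 0.82 [250.9 283.8] [-68.3  62.4  38. ]
blade_tip 0.59 [208.7 261.8] [-28.9  63.2   8. ]
194 73
```

View pics/c10.png

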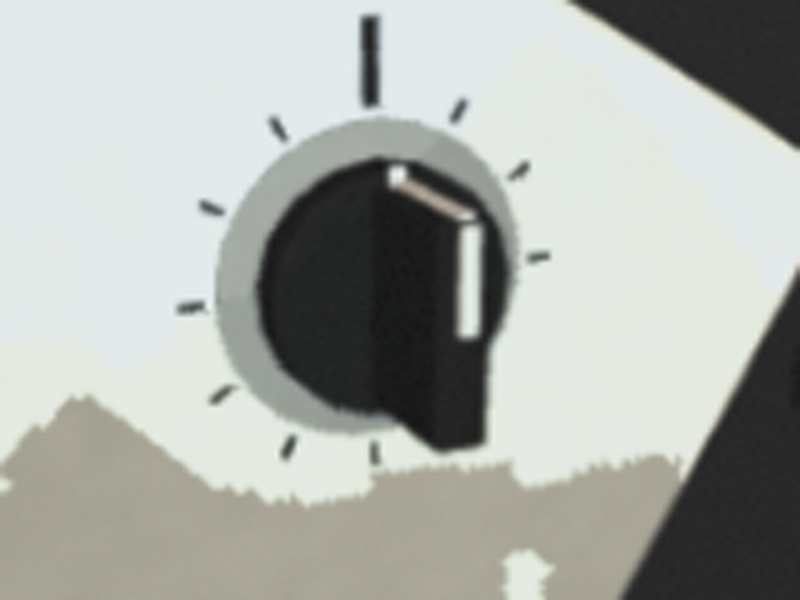

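The pointer line runs from (468,337) to (470,225) and the long mark from (370,105) to (370,18), so they are near parallel in this slanted view. I check the numbers again.

Run:
```python
from h import *
L=np.load('last.npz'); s=dict(camera_matrix=L['K'],hand_eye=L['H']);T=L['T']
f=lambda a,b,z:line(s,T,(194+a/5,73+b/5),z)
for n,A,B,z in [('line',(468,337),(470,225),39),('bar mid',(461,448),(470,222),39),('bar right',(486,443),(484,222),39),('mark',(370,105),(370,18),0)]:
  a,b=f(*A,z),f(*B,z); print(n,a,b,'dial',2.618-np.arctan2(b[1]-a[1],b[0]-a[0]))
m=f(370,60,0);print(2.618-np.arctan2(m[1]+85,m[0]+25))
p=f(397,176,11); print('foot',p,'dial',2.618-np.arctan2(p[1]+85,p[0]+25))
```

```text
line [-28.4 -85.6  39. ] [ -18.7 -102.6   39. ] dial 3.670283926025012
bar mid [-37.6 -67.7  39. ] [ -18.4 -103.    39. ] dial 3.6906412629419565
bar right [-41.8 -70.2  39. ] [ -20.8 -104.1   39. ] dial 3.6341842311510444
mark [ -11.7 -113.9    0. ] [  -3.7 -127.9    0. ] dial 3.6696502125483734
3.7384960897431276
foot [ -17.5 -104.4   11. ] dial 3.8198965713214053
```

```bash
python3 -c "
from h import *
print(sign_off())"
```

```text
the job is handed in; nothing more can be done
None
```

I handed the job in at about 33 s of the 72 s allowed, with no verdict returned: the frame is shut, the turnbutton rests on its lip pointing at the frame, the dial measures about 3.67 rad (long mark 3.665), the gripper is clear, and I never drove the arm into a bystander.

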